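Set the stock tags on the parts board

TASK

Each parts bin on the board has a hinged metal tag in front of it: tipped back over its bin the tag shows a round disc (in stock), tipped forward it shows a straight bar (reorder). With a fingertip, gently push over the tags that are wrong, so that the bins heaped full show the disc and the empty or nearly empty bins show the bar. Leave the tags that are already right alone, and do not shift or pick up anything lying around.

Things in the scene. Friction and masses are not known exactly. Their poses are not given: they have to be found in the camera images.
- board: plywood stock board, 290 x 460 x 12 mm, lying flat on the bench. Its x axis points from the tags to the bins (away from the robot, board turned by up to 0.2 rad), y along the row of bins, z up. The four bins stand side by side on it, about 105 mm apart, in an order that changes.
- bin_bearings: grey open bin, FULL: heaped with ball bearings. Fixed to the board. Origin: on the board's top (12 mm above the bench), straight below the hinge of its own tag; x points from the tag to the bin. The bin is 84 mm wide (y), 130 mm long, from 20 to 150 mm along +x, 55 mm tall; nothing in it stands more than 66 mm above the board.
- tag_bearings_hinge (a point): middle of the hinge line of that bin's tag, 80 mm above the bench and 68 mm above the board; same axes as the bin; the hinge line runs along y between two posts 67 mm apart over their outsides, 74 mm tall
- tag_bearings (a joint): angle (rad) of that bin's tag: 0 = straight up; +0.8 = tipped back over the bin against its stop, round disc up; -0.8 = tipped forward, away from the bin, against its stop, straight bar up. Swings freely; once past upright it falls to that side's stop by itself
- tag_bearings_edge (a point): middle of the free edge of that tag, a plain polished, oily (slippery) aluminium plate, about 40 g, 50 mm wide, 4 mm thick, with a round bead 8 mm thick along the edge, reaching 60 mm from its hinge. At either stop the edge is 43 mm from the hinge horizontally and 42 mm above it (122 mm above the bench), so a fingertip fits behind and below it
- bin_tappets: grey open bin, FULL: heaped with short round brass-coloured tappets. Fixed to the board. Origin: on the board's top (12 mm above the bench), straight below the hinge of its own tag; x points from the tag to the bin. The bin is 84 mm wide (y), 130 mm long, from 20 to 150 mm along +x, 55 mm tall; nothing in it stands more than 66 mm above the board.
- tag_tappets_hinge (a point): middle of the hinge line of that bin's tag, 80 mm above the bench and 68 mm above the board; same axes as the bin; the hinge line runs along y between two posts 67 mm apart over their outsides, 74 mm tall
- tag_tappets (a joint): angle (rad) of that bin's tag: 0 = straight up; +0.8 = tipped back over the bin against its stop, round disc up; -0.8 = tipped forward, away from the bin, against its stop, straight bar up. Swings freely; once past upright it falls to that side's stop by itself
- tag_tappets_edge (a point): middle of the free edge of that tag, a plain polished, oily (slippery) aluminium plate, about 40 g, 50 mm wide, 4 mm thick, with a round bead 8 mm thick along the edge, reaching 60 mm from its hinge. At either stop the edge is 43 mm from the hinge horizontally and 42 mm above it (122 mm above the bench), so a fingertip fits behind and below it
- bin_nuts: grey open bin, NOT full: only three nuts left on its floor. Fixed to the board. Origin: on the board's top (12 mm above the bench), straight below the hinge of its own tag; x points from the tag to the bin. The bin is 84 mm wide (y), 130 mm long, from 20 to 150 mm along +x, 55 mm tall; nothing in it stands more than 66 mm above the board.
- tag_nuts_hinge (a point): middle of the hinge line of that bin's tag, 80 mm above the bench and 68 mm above the board; same axes as the bin; the hinge line runs along y between two posts 67 mm apart over their outsides, 74 mm tall
- tag_nuts (a joint): angle (rad) of that bin's tag: 0 = straight up; +0.8 = tipped back over the bin against its stop, round disc up; -0.8 = tipped forward, away from the bin, against its stop, straight bar up. Swings freely; once past upright it falls to that side's stop by itself
- tag_nuts_edge (a point): middle of the free edge of that tag, a plain polished, oily (slippery) aluminium plate, about 40 g, 50 mm wide, 4 mm thick, with a round bead 8 mm thick along the edge, reaching 60 mm from its hinge. At either stop the edge is 43 mm from the hinge horizontally and 42 mm above it (122 mm above the bench), so a fingertip fits behind and below it
- bin_bare: grey open bin, NOT full: completely empty. Fixed to the board. Origin: on the board's top (12 mm above the bench), straight below the hinge of its own tag; x points from the tag to the bin. The bin is 84 mm wide (y), 130 mm long, from 20 to 150 mm along +x, 55 mm tall; nothing in it stands more than 66 mm above the board.
- tag_bare_hinge (a point): middle of the hinge line of that bin's tag, 80 mm above the bench and 68 mm above the board; same axes as the bin; the hinge line runs along y between two posts 67 mm apart over their outsides, 74 mm tall
- tag_bare (a joint): angle (rad) of that bin's tag: 0 = straight up; +0.8 = tipped back over the bin against its stop, round disc up; -0.8 = tipped forward, away from the bin, against its stop, straight bar up. Swings freely; once past upright it falls to that side's stop by itself
- tag_bare_edge (a point): middle of the free edge of that tag, a plain polished, oily (slippery) aluminium plate, about 40 g, 50 mm wide, 4 mm thick, with a round bead 8 mm thick along the edge, reaching 60 mm from its hinge. At either stop the edge is 43 mm from the hinge horizontally and 42 mm above it (122 mm above the bench), so a fingertip fits behind and below it
- socket_small: loose steel socket, 22 mm across, 32 mm tall, standing on the front strip of the board between two tags; bystander
- socket_large: loose steel socket, 28 mm across, 40 mm tall, standing on the front strip of the board between two tags; bystander
- race: loose brass ring, 32 mm across, 18 mm tall, standing on the front strip of the board between two tags; bystander
- spanner: loose steel spanner lying on the bench to the left of the board; bystander
- oil: loose clear oil bottle, 60 mm across, 150 mm tall, standing to the left of the board; bystander
- valve: loose steel engine valve, 95 mm tall, standing on its 38 mm head to the right of the board; bystander
- tin: loose yellow tin, 72 mm across, 80 mm tall, standing to the right of the board; bystander

How it is judged:
By the outcome, as a careful person would: the job done as asked, in the order asked, and still so for the second after the job is handed in, with the robot touching nothing.
It also fails if it takes over 40 s, if anything falls off the work surface, if the arm or the gripper's body presses on something with over 40 N, if the wrist force passes 120 N, or if a joint passes its speed limit or range.

ROBOT

A 7-joint arm with a two-finger parallel gripper is mounted at the origin on the work surface. World frame = base frame: x ahead of the robot, y to its left, z up, the work surface at z = 0. Lengths are in m, angles in rad, forces in N, time in s.
With the tool pointing down it reaches from about 0.4 to 0.85 m from the base axis. Payload 10.4 kg.
Tool frame: the origin (TCP) lies on the centre line of the jaws, within the pads' length; the fingertips stand 14 mm ahead of it and the grasp point (between the pads) lies 5 mm behind it (env.tip_extent is the distance from the TCP to the fingertips, in m); z points along the fingers, x is the direction in which the jaws open and shut, and the axes are right-handed (so a half turn about z gives the same grasp; the last joint's range is limited). The gripper opens to 87 mm and grips with 3 to 60 N. Pads are 19 mm wide; open, the fingers measure 117 mm over their backs; the gripper's body (75 mm by 190 mm) begins 51 mm behind the grasp point.
Start: joints at [1.2, 0.332, -0.065, 1.46, 0.022, 1.35, -0.088], TCP at [0.213, -0.588, 0.237] pointing down, gripper open.
Joint ranges: [-2.6, 2.6], [-0.5, 2.12], [-1.47, 1.34], [0.16, 2.42], [-1.27, 4.41], [0.06, 2.06], [-2.6, 2.6]. Speed limits (rad/s): [2.22, 2.22, 2.79, 2.79, 3.14, 3.14, 3.14].

INTERFACE

Orientations are given as a rotation vector (axis times angle).
In Python, from station import env gives the robot as it stands.
- The arm moves only by the tool servo_tool, never from a script. Its argument "plan" is a list of rows, each a list of 4 numbers: the shift along the world's x, y, z in mm, then the turn about the world's z in rad. A call has 1 to 10 rows; each row is the pose to reach, as a shift and turn from the pose commanded when the call began; what a row does not reach only later rows make up. A row lasts 1/8 s, in which the tool goes at most 62.5 mm and 10.7 degrees, less where a joint would pass 70% of its speed; a pose out of reach is approached as far as the arm can. A call with a gripper value outside its range is refused whole. "claw" is the finger opening in mm, from 0 to 87, set as the call begins (left out, the last holds). The fingers move at their own pace and stop on an object; "force" is the grip in N (left out, the last holds). Time passes only in rows, so rows that repeat a pose let the fingers close. It gives the time, the measured TCP pose, the force and the opening at its end, in the units of the state.
- env.observe(): the state, without advancing time (a new reading comes with each control period).
- env.get_image(name): name is "scene" or "top" or "wrist"; returns the picture (384x512x3 uint8, red, green, blue); there is no depth.
- env.camera_params(name): a dict with "intrinsics" (3x3 intrinsics, pixels), "rvec" (rotation vector, rad) and "tvec" (3), from world to camera coordinates, as OpenCV has them; the wrist camera has in their place "hand_eye" (4x4, takes a point from camera to tool coordinates, whose origin is the TCP and whose axes are the tool frame's). Camera axes: x right, y down, z forward; pixel columns grow to the right and rows downward; lengths in m; the calibration is good to about 2 mm. A picture is of the moment at which its call begins: read the wrist's pose just before it. camera_params takes no time and is no camera call.
- env.job_done(): hands the job in, once; it reports no verdict.
The state is a dict: "time_s": time; "q": joint angles; "dq": joint speeds; "tau": joint torques, N m; "eef_pos": TCP position; "tool_rot": TCP orientation; "ft_force": force on the tool from outside, world axes, zero at the start; "moment": the same for the moment, N m; "width": finger opening in m.
Only numpy, scipy, OpenCV 4.12 (cv2) and the standard library are available. Lean on these libraries where they do the work, as an engineer would, in place of code of your own. Each camera call takes 0.05 s, during which the arm holds its last target.

## Working session

There is one attempt and no reset: what is moved stays moved. The work goes in short steps, Python scripts to look and compute and a tool call to move; the robot and the scene stay as the last step left them, time stands still between calls to the robot, and variables do not carry over. Pictures are saved under pics/ and viewed, and the job is handed in when it is done.

Besides the shell and the picture viewer there is one more tool, called after "Request:" as name([rows], argument=value, ...), one row to a line, values as JSON. servo_tool: Moves the arm, as the interface text tells. Its arguments: {"type":"object","properties":{"plan":{"type":"array","items":{"type":"array","items":{"type":"number"}}},"claw":{"type":"number"},"force":{"type":"number"}},"required":["plan"]}

```bash
mkdir -p pics
python3 - <<'E'
from station import env
import cv2
s=env.observe();print(s)
for n in("scene","top","wrist"):
    im=env.get_image(n);cv2.imwrite(f"pics/{n}0.png",im[:,:,::-1]);print(n,env.camera_params(n))
E
```

```text
{'time_s': 0.0, 'q': array([ 1.20042416,  0.33285978, -0.06467111,  1.46094386,  0.02161275,
        1.34990845, -0.08851016]), 'dq': array([ 1.41578277e-04,  1.67466007e-04,  9.26584454e-04,  5.60258198e-06,
       -1.53229911e-03, -2.23135455e-04, -3.53561985e-04]), 'tau': array([ 1.17991112e-04, -6.23256898e+01,  2.46131793e-02, -3.89896202e+01,
       -6.13083341e-02,  3.99201934e-02,  1.27411736e-04]), 'eef_pos': array([ 0.2128508 , -0.58724407,  0.2357602 ]), 'tool_rot': array([-2.57165472e+00,  1.80319831e+00,  1.90727044e-03]), 'ft_force': array([ 0.252907  , -0.41757568,  0.25310288]), 'moment': array([ 0.00777693,  0.01603532, -0.00287902]), 'width': 0.08713931230562393}
scene {'intrinsics': array([[402.59569063,   0.        , 254.30129914],
       [  0.        , 402.59569063, 191.38221841],
       [  0.        ,   0.        ,   1.        ]]), 'rvec': array([ 2.17321818,  0.72863073, -0.36871628]), 'tvec': array([-0.45787677, -0.12990842,  1.48602714])}
top {'intrinsics': array([[380.2522607 ,   0.        , 254.08717122],
       [  0.        , 380.2522607 , 187.54328704],
       [  0.        ,   0.        ,   1.        ]]), 'rvec': array([ 2.2017901 , -2.14350622,  0.09667462]), 'tvec': array([-0.02523949,  0.57256746,  1.0962685 ])}
wrist {'intrinsics': array([[301.16599757,   0.        , 254.33548956],
       [  0.        , 301.16599757, 194.08983271],
       [  0.        ,   0.        ,   1.        ]]), 'hand_eye': array([[ 9.99999999e-01, -3.28982812e-05,  4.33309208e-05,
         9.97182740e-05],
       [ 1.91205079e-05,  9.58168072e-01,  2.86206123e-01,
        -7.77342479e-02],
       [-5.09339944e-05, -2.86206122e-01,  9.58168072e-01,
        -1.47875908e-01],
       [ 0.00000000e+00,  0.00000000e+00,  0.00000000e+00,
         1.00000000e+00]])}
```

View pics/top0.png

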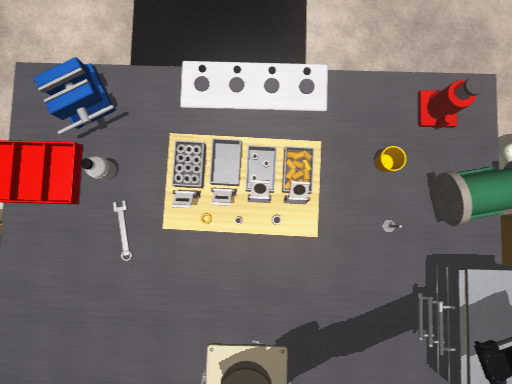

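View pics/scene0.png

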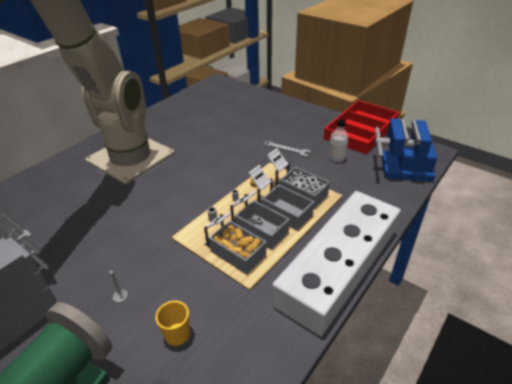

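Run:
```python
import cv2
im=cv2.imread("pics/top0.png")[125:245,155:330]
cv2.imwrite("pics/topz.png",cv2.resize(im,None,fx=4.5,fy=4.5,interpolation=2))
im=cv2.imread("pics/scene0.png")[130:290,165:350]
cv2.imwrite("pics/scz.png",cv2.resize(im,None,fx=3.7,fy=3.7,interpolation=2))
```

```text
(no output)
```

View pics/topz.png

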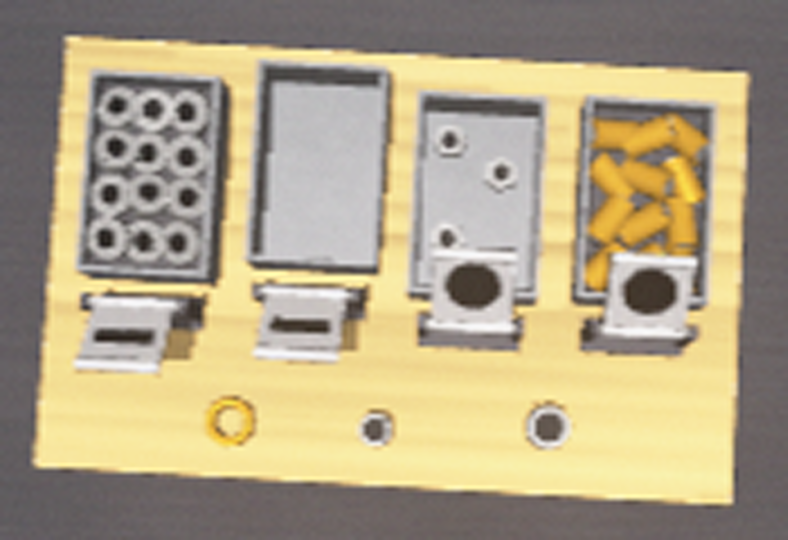

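View pics/scz.png

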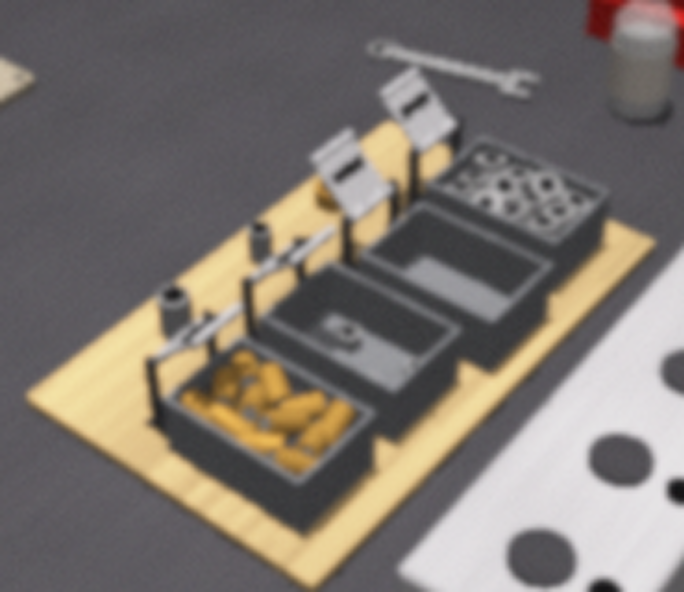

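```bash
cat > h.py <<'E'
import numpy as np,cv2
from station import env
def ray(n,px):
    c=env.camera_params(n);K=c["intrinsics"];R=cv2.Rodrigues(c["rvec"])[0];t=c["tvec"]
    d=R.T@np.linalg.inv(K)@np.array([px[0],px[1],1.]);return -R.T@t,d
def onz(n,px,z):
    o,d=ray(n,px);return o+d*(z-o[2])/d[2]
def proj(n,P):
    c=env.camera_params(n);return cv2.projectPoints(np.array(P,float).reshape(-1,3),c["rvec"],c["tvec"],c["intrinsics"],None)[0].reshape(-1,2)
E
python3 - <<'E'
from h import *
np.set_printoptions(precision=4,suppress=True)
Z=lambda x,y:((x+.5)/4.5+155-.5,(y+.5)/4.5+125-.5)
C=[onz("top",Z(*p),.012)[:2] for p in[(65,37),(748,72),(733,503),(35,467)]]
print(C); 
for a,b in((0,1),(3,2),(0,3),(1,2)):
    d=C[a]-C[b];print(np.hypot(*d),np.arctan2(*d[::-1]))
for nm,p,z in[("bear edgeL",(76,365),.122),("bear edgeR",(158,372),.122),("bare eL",(255,354),.122),("bare eR",(336,361),.122),("nuts eL",(431,251),.122),("nuts eR",(520,260),.122),("tapp eL",(612,258),.122),("tap eR",(698,264),.122),
 ("bear bin nearL",(80,275),.067),("bear bin nearR",(213,283),.067),("nuts nL",(413,295),.067),("nuts nR",(537,303),.067),("race",(230,420),.03),("s1",(376,425),.044),("s2",(549,424),.052)]:
    print(nm,onz("top",Z(*p),z))
E
```

```text
[array([0.734 , 0.2524]), array([ 0.7222, -0.2077]), array([ 0.4345, -0.201 ]), array([0.4456, 0.2584])]
0.46023454191210655 1.5452376580861438
0.4595563156223396 1.5465715483095195
0.28839866220397836 -0.02107568616229598
0.28778342224778275 -0.02342426091481243
bear edgeL [0.5092 0.2104 0.122 ]
bear edgeR [0.5063 0.1612 0.122 ]
bare eL [0.5187 0.1037 0.122 ]
bare eR [0.5158 0.0551 0.122 ]
nuts eL [0.5834 0.0002 0.122 ]
nuts eR [ 0.5794 -0.0534  0.122 ]
tapp eL [ 0.582  -0.1086  0.122 ]
tap eR [ 0.5798 -0.1602  0.122 ]
bear bin nearL [0.5683 0.2226 0.067 ]
bear bin nearR [0.5654 0.1383 0.067 ]
nuts nL [0.5612 0.0116 0.067 ]
nuts nR [ 0.5582 -0.0668  0.067 ]
race [0.4798 0.129  0.03  ]
s1 [0.479  0.0335 0.044 ]
s2 [ 0.4825 -0.0769  0.052 ]
```

Request:
servo_tool([
  [20,25,0,0],
  [60,75,0,-0.1],
  [100,125,0,-0.2],
  [140,170,0,-0.3],
  [180,220,0,-0.37],
  [220,270,0,-0.37],
  [260,320,0,-0.37],
  [300,370,0,-0.37],
  [340,420,0,-0.37],
  [380,470,0,-0.37],
], claw=0, force=10)

```text
time_s: 1.4
eef_pos: [0.5877, -0.1239, 0.2365]
tool_rot: [2.196, -2.246, 0.0]
ft_force: [0.9, -1.1, 0.2]
width: 0.0015
```

Request:
servo_tool([
  [15,40,0,0],
  [30,80,0,0],
  [38,90,0,0],
  [38,90,0,0],
  [38,90,0,0],
])

```text
time_s: 2.02
eef_pos: [0.6245, -0.0374, 0.2364]
tool_rot: [2.193, -2.248, 0.001]
ft_force: [0.0, -0.7, 0.8]
width: 0.0007
```

Run:
```python
from h import *
print(env.observe()["eef_pos"])
for n in("wrist","top"):cv2.imwrite(f"pics/{n}1.png",env.get_image(n)[:,:,::-1])
im=cv2.imread("pics/top1.png")[115:255,145:340];cv2.imwrite("pics/top1z.png",cv2.resize(im,None,fx=4,fy=4,interpolation=2))
```

```text
[ 0.62449599 -0.03735493  0.23643178]
```

View pics/wrist1.png

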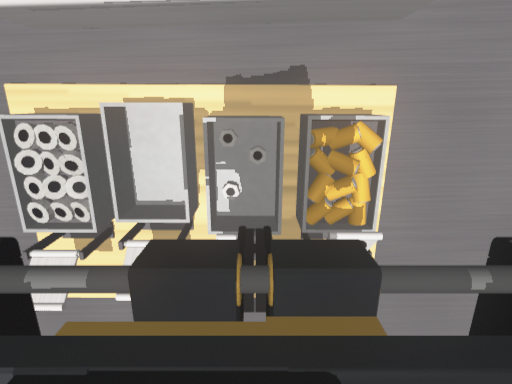

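View pics/top1z.png

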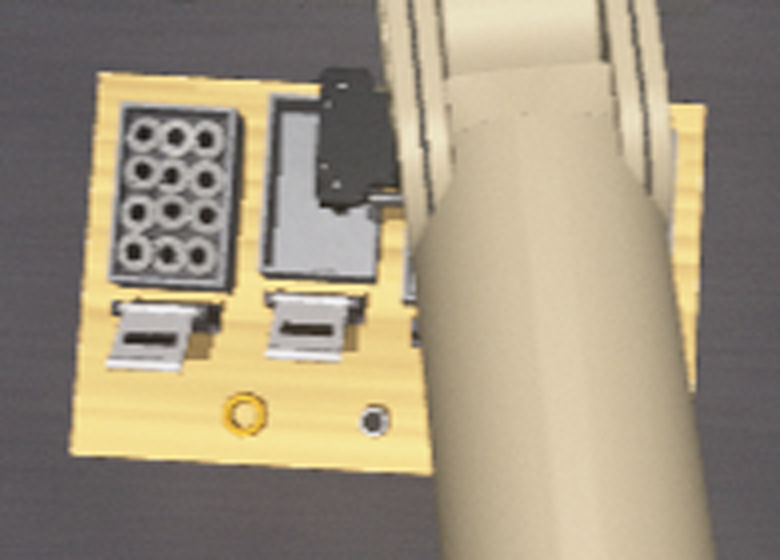

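Request:
servo_tool([
  [3,5,-10,0],
  [5,10,-35,0],
  [5,10,-65,0],
  [5,10,-95,0],
  [5,10,-115,0],
  [5,10,-122,0],
  [5,10,-122,0],
  [5,10,-122,0],
])

```text
time_s: 3.12
eef_pos: [0.6305, -0.0253, 0.1157]
tool_rot: [-2.196, 2.245, -0.002]
ft_force: [0.3, -0.4, 0.5]
width: 0.0001
```

Request:
servo_tool([
  [-10,0,0,0],
  [-24,0,0,0],
  [-32,1,0,0],
  [-40,1,0,0],
  [-48,1,0,0],
  [-56,1,0,0],
  [-63,1,0,0],
  [-70,2,0,0],
  [-77,2,0,0],
  [-84,2,0,0],
])

```text
time_s: 4.38
eef_pos: [0.5454, -0.0233, 0.1146]
tool_rot: [2.197, -2.246, 0.0]
ft_force: [0.6, -0.3, 0.2]
width: 0.0003
```

Retreat back, rise, and check.

Request:
servo_tool([
  [0,0,0,0],
  [5,0,10,0],
  [10,0,40,0],
  [10,0,75,0],
  [10,0,110,0],
  [-15,30,120,0],
  [-45,70,120,0],
  [-75,120,120,0],
  [-95,165,120,0],
  [-105,205,120,0],
])

```text
time_s: 5.62
eef_pos: [0.4403, 0.1836, 0.2358]
tool_rot: [-2.197, 2.244, -0.002]
ft_force: [0.9, 0.4, 0.6]
width: 0.0003
```

Request:
servo_tool([
  [0,3,0,0],
  [0,5,0,0],
  [0,5,0,0],
])

```text
time_s: 6.0
eef_pos: [0.4414, 0.1857, 0.2347]
tool_rot: [2.195, -2.248, 0.0]
ft_force: [-0.4, -0.2, 1.2]
width: 0.0003
```

Run:
```python
from h import *
print(env.observe()["eef_pos"],env.observe()["q"])
for n in("wrist","scene"):cv2.imwrite(f"pics/{n}2.png",env.get_image(n)[:,:,::-1])
im=cv2.imread("pics/scene2.png")[130:290,165:350];cv2.imwrite("pics/scene2z.png",cv2.resize(im,None,fx=3.7,fy=3.7,interpolation=2))
```

```text
[0.44141399 0.18570706 0.23466829] [ 0.175774    0.05239863 -0.68178636  1.80481838  0.03434729  1.29631134
 -2.10927838]
```

View pics/wrist2.png

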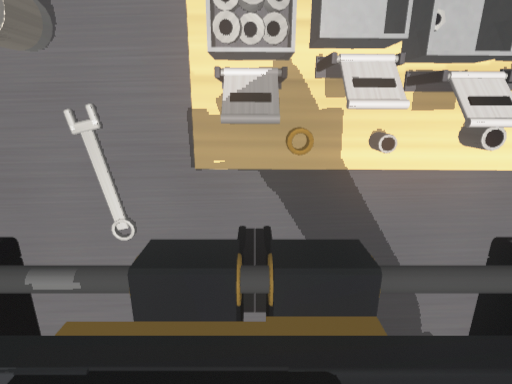

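View pics/scene2z.png

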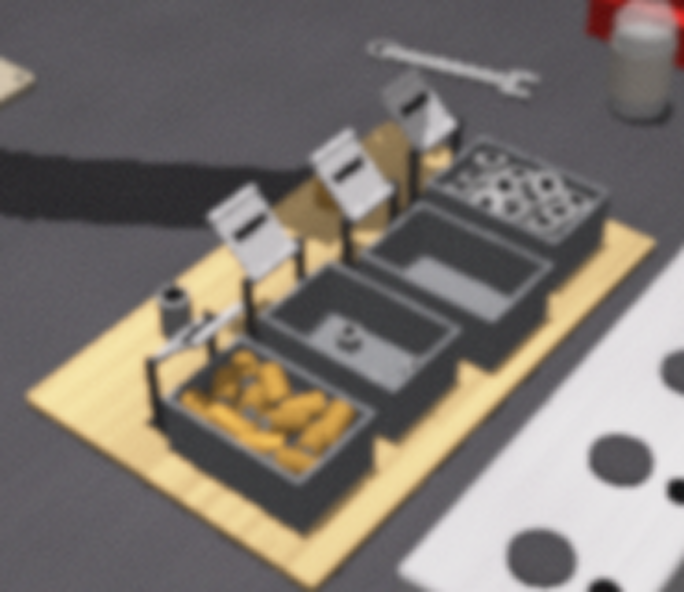

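Request:
servo_tool([
  [0,0,-10,0],
  [0,0,-35,0],
  [0,0,-65,0],
  [0,0,-95,0],
  [0,0,-115,0],
  [0,0,-120,0],
  [0,0,-120,0],
  [0,0,-120,0],
])

```text
time_s: 7.1
eef_pos: [0.4413, 0.1868, 0.1154]
tool_rot: [-2.196, 2.245, -0.001]
ft_force: [0.8, -0.1, 0.2]
width: 0.0007
```

Request:
servo_tool([
  [10,0,0,0],
  [25,0,0,0],
  [40,0,0,0],
  [48,-1,0,0],
  [56,-1,0,0],
  [64,-1,0,0],
  [72,-1,0,0],
  [80,-2,0,0],
  [88,-2,0,0],
  [94,-2,0,0],
])

```text
time_s: 8.35
eef_pos: [0.5353, 0.1846, 0.1146]
tool_rot: [2.196, -2.246, 0.0]
ft_force: [0.5, -0.4, 0.9]
width: 0.0002
```

Request:
servo_tool([
  [5,0,0,0],
  [10,0,0,0],
  [13,0,0,0],
  [13,0,0,0],
  [13,0,0,0],
])

```text
time_s: 8.98
eef_pos: [0.5477, 0.1847, 0.1146]
tool_rot: [2.197, -2.246, 0.0]
ft_force: [-0.2, 0.2, -1.0]
width: 0.0003
```

Request:
servo_tool([
  [-10,0,0,0],
  [-20,0,10,0],
  [-25,0,40,0],
  [-30,0,75,0],
  [-40,0,110,0],
  [-60,0,130,0],
  [-90,0,140,0],
  [-100,0,145,0],
  [-105,0,145,0],
  [-105,0,145,0],
])

```text
time_s: 10.22
eef_pos: [0.4429, 0.1844, 0.2593]
tool_rot: [2.196, -2.246, 0.0]
ft_force: [0.3, 0.5, -0.0]
width: 0.0004
```

Run:
```python
from h import *
print(env.observe()["eef_pos"])
for n in("wrist","scene","top"):cv2.imwrite(f"pics/{n}3.png",env.get_image(n)[:,:,::-1])
im=cv2.imread("pics/scene3.png")[130:290,165:350];cv2.imwrite("pics/scene3z.png",cv2.resize(im,None,fx=3.7,fy=3.7,interpolation=2))
```

```text
[0.44294284 0.18437716 0.25927612]
```

View pics/scene3z.png

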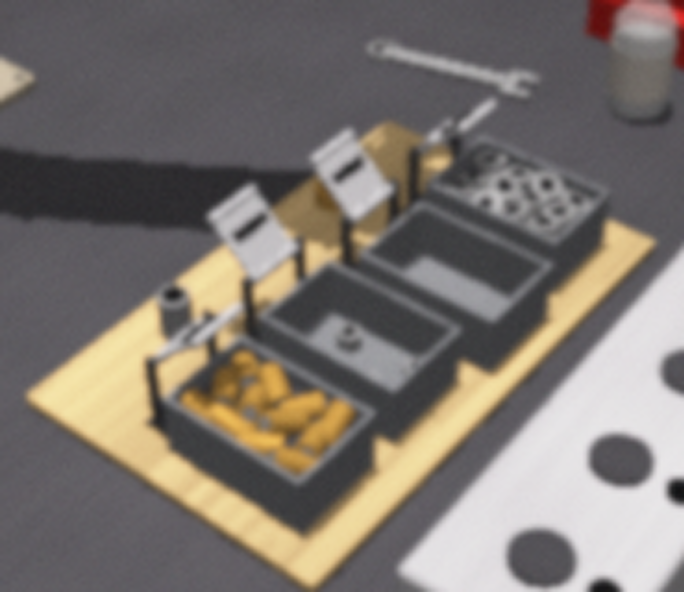

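View pics/wrist3.png

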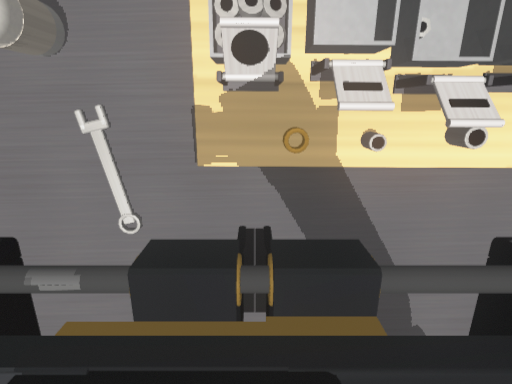

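View pics/top3.png

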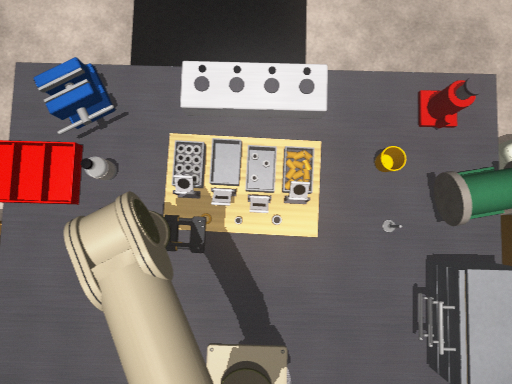

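All four tags are now right: bearings disc (184,183), bare bar (222,196), nuts bar (259,203), tappets disc (299,188). The loose items are where they were, and the arm is clear.

```bash
python3 -c "
from station import env
print(env.job_done())"
```

```text
the job is handed in; nothing more can be done
None
```

Two tags were wrong, and I pushed both over with the closed fingertips. The nuts tag went from disc to bar and the bearings tag from bar to disc. I left the bare tag (bar) and the tappets tag (disc) alone, since they were already right.

The last top, scene and wrist pictures show all four tags correct and at their stops. The loose items look unmoved by eye; I did not re-measure their positions. The arm was clear of everything when I handed the job in at about 10 s. The wrist forces reported at the end of each move were all about 1.5 N or less. No check failed or disagreed.

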